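Build a V-rest beside the vice

ROBOT

A 6-joint arm with a two-finger parallel gripper is mounted at the origin on the work surface; the furniture and walls round the work are solid. World frame = base frame: x ahead of the robot, y to its left, z up, the work surface at z = 0. Lengths are in m, angles in rad, forces in N, time in s.
With the tool pointing down it reaches from about 0.35 to 0.85 m from the base axis. Payload 8.1 kg.
Tool frame: the origin (TCP) lies at the very end of the fingers, on their centre line; the grasp point (between the pads) lies 19 mm behind it; z points along the fingers, y is the line along which they close (so a half turn about z gives the same grasp; the last joint's range is limited). The gripper opens to 93 mm and grips with 3 to 60 N. Pads are 15 mm wide; open, the fingers measure 128 mm over their backs; the gripper's body (75 mm by 188 mm) begins 65 mm behind the grasp point.
Start: joints at [1.164, 0.13, 1.488, -0, 1.523, -0.085], TCP at [0.19, 0.569, 0.219] pointing down, gripper open.
Joint ranges: [-2.96, 2.96], [-0.89, 2.26], [0.02, 2.5], [-1.34, 4.48], [0, 2.73], [-2.66, 2.66]. Speed limits (rad/s): [2.39, 2.39, 2.79, 3.14, 3.14, 3.14].

INTERFACE

Orientations are given as a rotation vector (axis times angle).
In Python, from plant import monitor, eyes, ticket gives the robot as it stands.
- The arm moves only by the tool arm_command, never from a script. Its argument "deltas" is a list that holds one entry, the list of rows, each a list of 6 numbers: the shift along the world's x, y, z in cm, then the turn, a rotation vector about the world's x, y, z in degrees. In form: [[[tx, ty, tz, rx, ry, rz], ...]]. A call has 1 to 12 rows; each row shifts and turns the commanded pose from where the row before left it; what a row does not reach is not made up. A row lasts 1/12 s, in which the tool goes at most 41.7 mm and 7.16 degrees, less where a joint would pass 70% of its speed; a pose out of reach is approached as far as the arm can. A call is refused whole if a number of a shift passes 4.17 or a number of a turn 7.16, either way. A call with a gripper value outside its range is refused whole. "gripper" is the opening, from -1 (shut) to 1 (fully open), set as the call begins (left out, the last holds). The fingers move at their own pace and stop on an object; "squeeze" is the grip in N (left out, the last holds). Time passes only in rows, so rows that do not move let the fingers close. It gives the time, the measured TCP pose, the force, the opening and the grip force at its end, in the units of the state.
- monitor.read_state(): the state, without advancing time (a new reading comes with each control period).
- eyes.read_camera(name): name is "scene" or "side" or "wrist"; returns the picture (420x560x3 uint8, blue, green, red); there is no depth.
- eyes.camera_model(name): a dict with "fx", "fy", "cx", "cy" (pixels), "k1" (the pictures are not rectified: a ray, as slopes to the right and down, at radius r is drawn at 1 + k1 r^2 times it, then the intrinsics apply), "rvec" (rotation vector, rad) and "tvec" (3), from world to camera coordinates, as OpenCV has them. Camera axes: x right, y down, z forward; pixel columns grow to the right and rows downward; lengths in m; the calibration is good to about 2 mm. A picture is of the moment at which its call begins: read the wrist's pose just before it. camera_model takes no time and is no camera call; for the wrist camera it gives the pose at the moment of the call.
- ticket.close_job(): hands the job in; it is judged then, once.
The state is a dict: "t": time; "q": joint angles; "dq": joint speeds; "joint_torque": joint torques, N m; "tool_pos": TCP position; "orientation": TCP orientation; "force": force on the tool from outside, world axes, zero at the start; "wrist_torque": the same for the moment, N m; "opening": finger opening in m; "gripper_force": force on a finger pad.
Only numpy, scipy, OpenCV 4.12 (cv2) and the standard library are available. Lean on these libraries where they do the work, as an engineer would, in place of code of your own. Each camera call takes 0.05 s, during which the arm holds its last target. There are 200 camera calls.

TASK

Build a V-rest on the flange that is fixed to the bench to carry the free end of a long bar: set the thin-walled collar flat in the middle of the flange, stand the pipe stub upright inside the collar, lay the plain machined block centrally across the top of the pipe with its 36 mm side upright, and put the V-block centrally on the block with its groove upward. Leave the standing round bar, the loose dark nut and the loose bolt where they are, and let go of everything so that the rest stands on its own.

Things in the scene. Friction and masses are not known exactly. Their poses are not given: they have to be found in the camera images.
- flange: steel pipe flange, a flat ring with four bolt holes, 92 mm across and 12 mm thick, lying flat and held fast to the bench; the base of the rest. Origin: centre of its underside, z up; its top face is 12 mm above the origin
- collar: plain steel collar, an open thin-walled ring lying flat: outside diameter 64 mm, bore 56 mm, 18 mm high, about 0.18 kg, loose. Origin: centre of its underside, z up
- pipe: pipe stub standing on end: outside diameter 48 mm, bore about 40 mm, 55 mm high, about 0.28 kg, loose. Origin: centre of its lower end, z up along the pipe
- block: plain ground steel block with one threaded hole in its top: 35 mm (its x) by 50 mm (its y) by 36 mm high (its z), about 0.5 kg, loose. Origin: centre of its underside, z up
- vee: hardened V-block with one large V groove in its top: 60 mm long (its x, along the groove) by 44 mm wide (its y, across the groove) by 36 mm high, about 0.62 kg, loose; take it across its 44 mm width. Origin: centre of its underside, z up (the groove opens along +z)
- bar: solid round bar offcut standing on end, 28 mm diameter, 78 mm high, loose; not part of the job, leave it alone. Origin: centre of its lower end
- nut: dark hex nut lying flat, 27 by 31 by 14 mm, loose, at the edge of the work; leave it alone. Origin: centre of its underside
- bolt: hex bolt lying on its side, 22 by 59 by 25 mm (59 mm along its y), loose, at the edge of the work; leave it alone. Origin: on the bench under its middle
There are look-alikes about, which are no part of the job. Leave any blue look-alike of the pipe alone.

How it is judged:
By the outcome, as a careful person would: the job done as asked, in the order asked, and still so for the second after the job is handed in, with the robot touching nothing.
It also fails if it takes over 125 s, if anything falls off the work surface, if the arm or the gripper's body presses on something with over 40 N, if the wrist force passes 120 N, or if a joint passes its speed limit or range.

## Working session

There is one attempt and no reset: what is moved stays moved. The work goes in short steps, Python scripts to look and compute and a tool call to move; the robot and the scene stay as the last step left them, time stands still between calls to the robot, and variables do not carry over. Pictures are saved under pics/ and viewed, at most 14 in all, crops included, and the job is handed in when it is done.

Besides the shell and the picture viewer there is one more tool, called after "Call:" by a JSON object that holds its "op" and its "data", one argument or row to a line. arm_command: Moves the arm, as the interface text tells. Its arguments: {"type":"object","properties":{"deltas":{"type":"array"},"gripper":{"type":"number"},"squeeze":{"type":"number"}},"required":["deltas"]}

```bash
ls; mkdir -p pics; cat > h.py <<'E'
import numpy as np, cv2
from plant import monitor, eyes, ticket
def cam(n):
    m=eyes.camera_model(n); K=np.array([[m['fx'],0,m['cx']],[0,m['fy'],m['cy']],[0,0,1]],float)
    return K,m['k1'],cv2.Rodrigues(np.array(m['rvec'],float))[0],np.array(m['tvec'],float)
def ray(c,u,v):
    K,k1,R,t=c; d=np.array([k1,0,0,0,0],float)
    p=cv2.undistortPointsIter(np.array([[[u,v]]],float),K,d,None,None,(3,100,1e-10))[0,0]
    return -R.T@t, R.T@np.array([p[0],p[1],1])
def onz(c,u,v,z):
    o,d=ray(c,u,v); return o+d*(z-o[2])/d[2]
def proj(c,P):
    K,k1,R,t=c
    return cv2.projectPoints(np.array(P,float).reshape(-1,3),cv2.Rodrigues(R)[0],t,K,np.array([k1,0,0,0,0],float))[0][:,0]
E
python3 - <<'E'
from h import *
for n in ['scene','side','wrist']:
    c=cam(n); im=eyes.read_camera(n); np.savez(f'pics/{n}0.npz',K=c[0],k=c[1],R=c[2],t=c[3]); cv2.imwrite(f'pics/{n}0.png',im)
    print(n,-c[2].T@c[3],c[2][2],c[0][0,0],c[1])
print(monitor.read_state())
E
```

```text
pics
scene [0.06247093 0.25880686 0.81187633] [ 0.50570848 -0.32509553 -0.7991069 ] 406.90430661724236 -0.11081317678289887
side [0.27998536 0.80679029 0.56669935] [ 0.25807949 -0.82265798 -0.50658545] 471.737359018743 0.017199097230672214
wrist [0.12172387 0.59118129 0.38311602] [ 0.2444884  -0.08266907 -0.96612175] 329.48875727085 -0.07077022199453992
{'t': 0.15, 'q': array([ 1.16358534e+00,  1.30986003e-01,  1.48899643e+00, -1.24691854e-05,
        1.52300057e+00, -8.54045396e-02]), 'dq': array([-0.00039098, -0.00178151, -0.00284045, -0.00169762, -0.00012478,
       -0.00134722]), 'joint_torque': array([ 8.05652217e-04, -5.60481262e+01, -4.92333484e+01,  7.69602740e-02,
        3.07969004e-02, -4.19620903e-05]), 'tool_pos': array([0.1895857 , 0.56881311, 0.21784739]), 'orientation': array([-5.03260587e-01, -3.10068939e+00,  2.12259081e-03]), 'force': array([-0.13223342, -0.05257978,  0.88566097]), 'wrist_torque': array([ 0.0359185 , -0.00403439, -0.00815386]), 'gripper_force': 0.0, 'opening': 0.09317349739102898}
```

View pics/scene0.png

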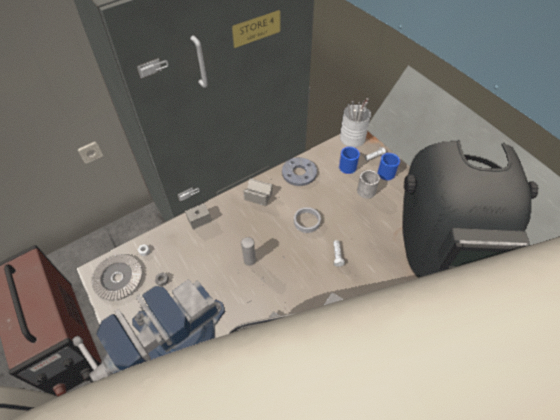

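View pics/side0.png

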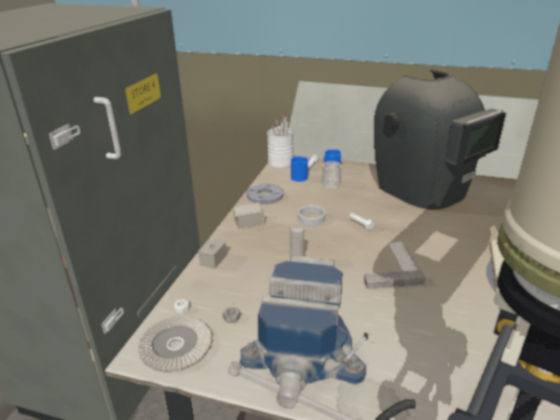

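The scene shows: flange (300,171), collar (307,220), grey pipe (369,183), vee (258,192), block (198,216), bar (248,250), nut (162,279) and bolt (339,252). The look-alikes are blue pipes (349,160) and (389,166), a white nut (144,250) and a white bolt (375,153). The side view agrees: flange (265,193), collar (311,215), pipe (332,175), vee (249,215), block (212,255). I'll confirm in one enlarged crop.

```bash
python3 - <<'E'
from h import *
a=cv2.imread('pics/scene0.png')[130:280,170:420]; cv2.imwrite('pics/sc_crop.png',cv2.resize(a,(800,480),interpolation=cv2.INTER_CUBIC))
b=cv2.imread('pics/side0.png')[140:280,180:400]; cv2.imwrite('pics/si_crop.png',cv2.resize(b,(800,509),interpolation=cv2.INTER_CUBIC))
c=cam('scene'); s=cam('side')
for n,p,q,z in [('flange',(300,171),(265,193),.012),('collar',(307,220),(311,215),.018),('pipe',(369,178),(332,168),.055),('vee',(258,188),(249,211),.036),('block',(198,213),(212,250),.036),('bar',(248,243),(297,232),.078),('blue1',(349,153),(300,161),.055),('blue2',(389,159),(333,154),.055),('bolt',(339,252),(361,220),.012),('cup',(356,115),(281,135),.12),('cab',(188,200),(110,318),0.0)]:
    print(n,onz(c,*p,z).round(3),onz(s,*q,z).round(3))
E
```

```text
flange [ 0.629 -0.185  0.012] [ 0.629 -0.176  0.012]
collar [ 0.488 -0.104  0.018] [ 0.491 -0.093  0.018]
pipe [ 0.484 -0.289  0.055] [ 0.481 -0.274  0.055]
vee [ 0.625 -0.053  0.036] [ 0.621 -0.043  0.036]
block [0.64  0.105 0.036] [0.638 0.12  0.036]
bar [0.478 0.062 0.078] [0.478 0.074 0.078]
blue1 [ 0.577 -0.303  0.055] [ 0.571 -0.294  0.055]
blue2 [ 0.503 -0.375  0.055] [ 0.496 -0.362  0.055]
bolt [ 0.379 -0.114  0.012] [ 0.379 -0.112  0.012]
cup [ 0.628 -0.359  0.12 ] [ 0.623 -0.3    0.12 ]
cab [0.718 0.101 0.   ] [0.748 0.309 0.   ]
```

View pics/sc_crop.png

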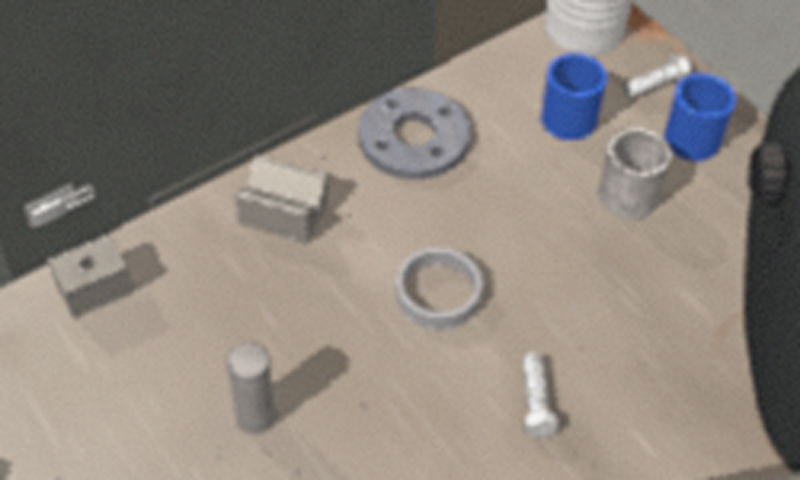

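View pics/si_crop.png

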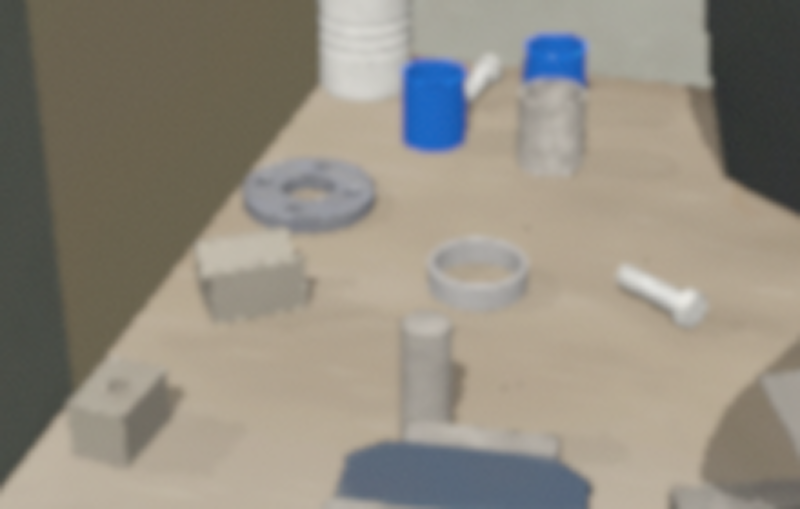

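View pics/wrist0.png

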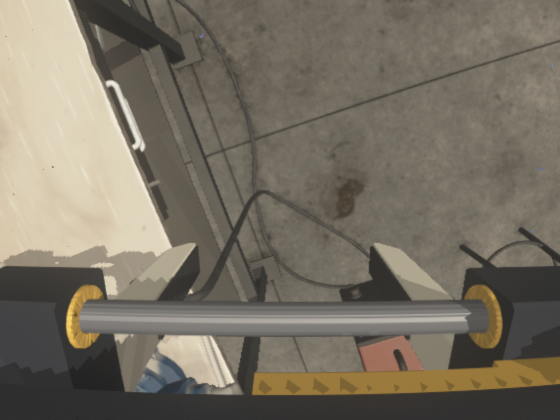

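The crops confirm the picks. The grey open cylinder is the pipe (blue ones excluded), the ring is the collar, the block has one hole and the vee has the groove. I'll raise the arm and go above the collar with the fingers closing along world y, for close views.

Call:
{"op": "arm_command", "data": {
  "deltas": [
    [[0,0,4,0,0,3],[0,0,4,0,0,3],[0,0,4,0,0,3],[1.8,-3.9,0,0,0,3],[1.8,-3.9,0,0,0,3],[1.8,-3.9,0,0,0,3.4],[1.8,-3.9,0,0,0,0],[1.8,-3.9,0,0,0,0],[1.8,-3.9,0,0,0,0],[1.8,-3.9,0,0,0,0],[1.8,-3.9,0,0,0,0],[1.8,-3.9,0,0,0,0]]
  ]
}}

```text
t: 1.15
tool_pos: [0.347, 0.2269, 0.3385]
orientation: [0.0, 3.141, 0.0]
force: [2.6, 0.6, 0.4]
opening: 0.0933
gripper_force: 0.0
```

Call:
{"op": "arm_command", "data": {
  "deltas": [
    [[1.8,-3.9,0,0,0,0],[1.8,-3.9,0,0,0,0],[1.8,-3.9,0,0,0,0],[1.8,-3.9,0,0,0,0],[1.8,-3.9,0,0,0,0],[1.8,-3.9,0,0,0,0],[1.8,-3.9,0,0,0,0],[0,0,0,0,0,0],[0,0,0,0,0,0],[0,0,0,0,0,0]]
  ]
}}

```text
t: 1.98
tool_pos: [0.4689, -0.036, 0.3383]
orientation: [-0.002, -3.141, -0.001]
force: [0.3, -0.0, 0.5]
opening: 0.0928
gripper_force: 0.0
```

```bash
cat >> h.py <<'E'
def snap(n,f):
    c=cam(n); im=eyes.read_camera(n); cv2.imwrite(f'pics/{f}.png',im); np.savez(f'pics/{f}.npz',K=c[0],k=c[1],R=c[2],t=c[3]); return im,c
def load(f):
    z=np.load(f'pics/{f}.npz'); return cv2.imread(f'pics/{f}.png'),(z['K'],float(z['k']),z['R'],z['t'])
def st():
    s=monitor.read_state(); R=cv2.Rodrigues(s['orientation'])[0]; print(round(s['t'],2),s['tool_pos'].round(4),'yaw',np.degrees(np.arctan2(R[1,1],R[0,1])).round(2),'z',R[:,2].round(4),'q',s['q'].round(2)); return s
E
python3 - <<'E'
from h import *
s=st(); im,c=snap('wrist','w1'); print(-c[2].T@c[3])
snap('scene','sc1');snap('side','si1')
E
```

```text
1.98 [ 0.4689 -0.036   0.3383] yaw 89.91 z [-9.e-04  6.e-04 -1.e+00] q [-0.19 -0.24  1.63  0.    1.75 -1.76]
[ 0.39741151 -0.03637599  0.50376974]
```

View pics/w1.png

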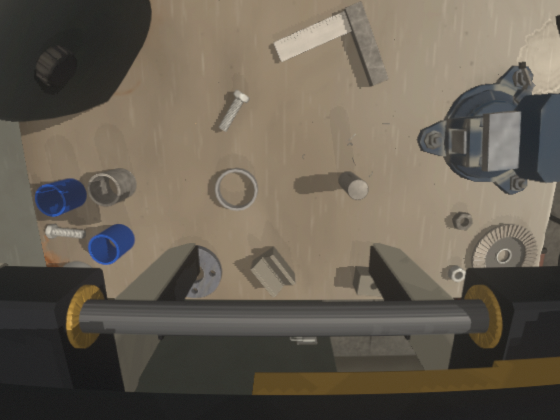

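The wrist view shows collar (236,188), pipe (112,185), blue pipes (60,195) and (112,243), bar (357,187), bolt (233,110), and flange (205,270), vee (272,270), block (368,283) partly behind the fingers. Now I'll measure by silhouette centroid cast onto half height.

```bash
cat >> h.py <<'E'
def sil(im,box,th,inv=False):
    """largest low-saturation blob in box -> filled contour"""
    x0,y0,x1,y1=box; hsv=cv2.cvtColor(cv2.GaussianBlur(im,(3,3),0),cv2.COLOR_BGR2HSV)[y0:y1,x0:x1]
    m=(hsv[...,1]<th).astype(np.uint8)*255
    m=cv2.morphologyEx(m,cv2.MORPH_CLOSE,np.ones((3,3)))
    cs,_=cv2.findContours(m,cv2.RETR_EXTERNAL,cv2.CHAIN_APPROX_NONE)
    k=max(cs,key=cv2.contourArea)+np.array([x0,y0]); M=cv2.moments(k)
    return k,(M['m10']/M['m00'],M['m01']/M['m00']),M['m00']
E
python3 - <<'E'
from h import *
im,c=load('w1')
hsv=cv2.cvtColor(im,cv2.COLOR_BGR2HSV)
for n,p in [('bench',(200,150)),('bench2',(300,220)),('collar',(218,188)),('pipe',(118,192)),('vee',(265,275)),('shadow',(325,187)),('bar',(357,187)),('fl',(208,262))]: print(n,hsv[p[1],p[0]],end=' ')
print()
for n,b,h in [('collar',(205,160,270,220),.018),('pipe',(84,160,145,212),.055),('bar',(335,165,375,205),.078),('vee',(240,240,305,298),.036)]:
    for th in (35,45,55):
        k,p,a=sil(im,b,th); print(n,th,np.round(p,1),a,cv2.boundingRect(k),onz(c,*p,h/2).round(4))
s0=load('scene0')[1]
for p in [(405,185),(403,210),(405,165),(410,250)]:
    print('helmet',[onz(s0,*p,z)[:2].round(3).tolist() for z in (.05,.1,.2)])
sc,cs=load('scene0'); si,cd=load('side0')
for im,c,b in [(sc,cs,(278,154,322,190)),(si,cd,(243,180,288,207))]:
    for th in (45,60):
        k,p,a=sil(im,b,th); print('flange',th,np.round(p,1),a,cv2.boundingRect(k),onz(c,*p,.006).round(4))
for im,c,b in [(sc,cs,(290,205,325,237)),(si,cd,(295,203,328,228))]:
    for th in (35,45,60):
        k,p,a=sil(im,b,th); print('collar',th,np.round(p,1),a,cv2.boundingRect(k),onz(c,*p,.009).round(4))
E
```

```text
bench [ 18  68 146] bench2 [ 17  68 142] collar [ 16  27 121] pipe [ 17  43 136] vee [ 20  47 145] shadow [ 17  63 102] bar [ 17  42 159] fl [ 15   4 118] 
collar 35 [236. 189.] 1270.5 (216, 169, 41, 41) [ 0.4947 -0.1091  0.009 ]
collar 45 [235.9 189. ] 1363.5 (215, 168, 43, 43) [ 0.4948 -0.1092  0.009 ]
collar 55 [235.9 189. ] 1449.0 (214, 168, 45, 43) [ 0.4948 -0.1092  0.009 ]
pipe 35 [102.8 199.9] 5.5 (101, 198, 5, 4) [ 0.5067 -0.3102  0.0275]
pipe 45 [110.2 186.7] 1275.0 (84, 169, 52, 37) [ 0.4865 -0.2958  0.0275]
pipe 55 [110.  186.7] 1422.5 (84, 168, 52, 39) [ 0.4865 -0.2962  0.0275]Traceback (most recent call last):
  File "<stdin>", line 8, in <module>
  File "h.py", line 27, in sil
    k=max(cs,key=cv2.contourArea)+np.array([x0,y0]); M=cv2.moments(k)
      ~~~^^^^^^^^^^^^^^^^^^^^^^^^
ValueError: max() iterable argument is empty
```

Call:
{"op": "arm_command", "data": {
  "deltas": [
    [[3.3,-3.6,0,0,0,0],[3.3,-3.6,0,0,0,0],[3.3,-3.6,0,0,0,0],[3.3,-3.6,0,0,0,0],[0,0,0,0,0,0],[0,0,0,0,0,0],[0,0,0,0,0,0]]
  ]
}}

```text
t: 2.72
tool_pos: [0.5817, -0.1576, 0.3386]
orientation: [0.001, -3.141, -0.001]
force: [-0.4, -0.4, 1.4]
opening: 0.0928
gripper_force: 0.0
```

```bash
python3 - <<'E'
from h import *
s=st(); im,c=snap('wrist','w2')
print(proj(c,[[.625,-.18,.006],[.625,-.05,.018],[.64,.11,.018],[.495,-.109,.009]]).round())
E
```

```text
2.72 [ 0.5817 -0.1576  0.3386] yaw 90.04 z [-5.e-04  6.e-04 -1.e+00] q [-0.35  0.12  1.28  0.    1.74 -1.92]
[[269. 199.]
 [354. 201.]
 [455. 211.]
 [317. 113.]]
```

View pics/w2.png

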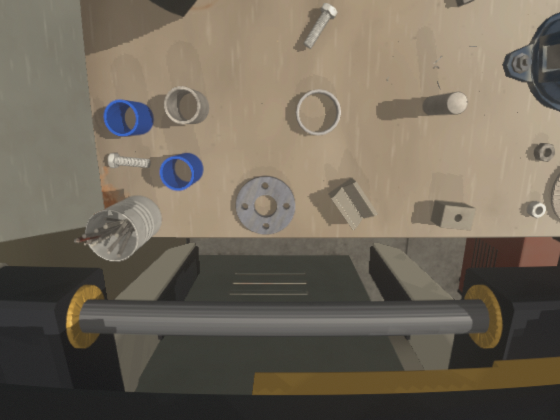

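w2 shows everything clear: flange (265,205), collar (318,112), pipe (183,106), vee (350,203), block (455,214). Bench edge at row 238. Now measure.

```bash
python3 - <<'E'
from h import *
im,c=load('w2')
for n,b,h in [('flange',(228,168,304,237),.012),('collar',(288,82,350,142),.018),('pipe',(160,82,215,132),.055),('vee',(322,172,382,232),.036),('block',(425,190,485,234),.036)]:
    for th in (35,45,52):
        try: k,p,a=sil(im,b,th); print(n,th,np.round(p,1),a,cv2.boundingRect(k),onz(c,*p,h/2).round(4),cv2.minAreaRect(k))
        except Exception as e: print(n,th,e)
print('cab',onz(c,280,255,-.8),'edge',onz(c,280,238,0),onz(c,450,238,0))
sc=load('scene0')[1]
for p in [(405,185),(403,210),(405,165),(410,250)]:
    print('helmet',[onz(sc,*p,z)[:2].round(3).tolist() for z in (.05,.1,.2)])
a=cv2.resize(im[165:240,315:385],None,fx=5.7,fy=5.7,interpolation=cv2.INTER_CUBIC);b=cv2.resize(im[165:240,420:490],None,fx=5.7,fy=5.7,interpolation=cv2.INTER_CUBIC)
cv2.imwrite('pics/vb.png',np.hstack([a,b])[:, :800])
E
```

```text
flange 35 [265.  204.9] 2619.0 (236, 176, 59, 58) [ 0.6338 -0.1867  0.006 ] ((265.0, 204.5), (57.0, 58.0), 90.0)
flange 45 [265.  204.9] 2704.0 (235, 176, 61, 59) [ 0.6337 -0.1868  0.006 ] ((265.0, 205.0), (58.0, 60.0), 90.0)
flange 52 [265.  204.9] 2761.5 (235, 176, 61, 59) [ 0.6338 -0.1868  0.006 ] ((265.0, 205.0), (58.0, 60.0), 90.0)
collar 35 [317.8 111.8] 1461.5 (296, 90, 44, 45) [ 0.494  -0.1083  0.009 ] ((317.6000061035156, 111.79999542236328), (42.93250274658203, 43.826927185058594), 26.56505012512207)
collar 45 [317.9 111.9] 1558.5 (296, 89, 45, 46) [ 0.494  -0.1081  0.009 ] ((318.0, 111.5), (45.0, 44.0), 90.0)
collar 52 [317.9 111.9] 1621.0 (295, 89, 47, 47) [ 0.494  -0.1081  0.009 ] ((318.0000305175781, 112.0), (45.615779876708984, 45.615787506103516), 63.43495178222656)
pipe 35 [182.3 120.7] 0.5 (182, 120, 2, 2) [ 0.5059 -0.3007  0.0275] ((182.25001525878906, 120.75001525878906), (1.4142134189605713, 0.7071067094802856), 45.0)
pipe 45 [185.2 105.5] 1223.5 (164, 87, 44, 37) [ 0.4853 -0.2952  0.0275] ((185.5, 105.0), (36.0, 43.0), 90.0)
pipe 52 [185.3 105.5] 1324.5 (163, 86
[... 237 characters left out ...]
392578125, 203.34619140625), (42.98926544189453, 29.399110794067383), 56.3099365234375)
block 35 max() iterable argument is empty
block 45 max() iterable argument is empty
block 52 [452.4 215. ] 878.0 (432, 201, 42, 28) [0.6469 0.1061 0.018 ] ((452.34393310546875, 215.01443481445312), (40.52324295043945, 25.165464401245117), 8.746161460876465)
cab [ 1.05334201 -0.17245626 -0.8       ] edge [ 0.69049189 -0.16358911  0.        ] [0.69137611 0.11724721 0.        ]
helmet [[0.419, -0.351], [0.396, -0.311], [0.349, -0.231]]
helmet [[0.367, -0.293], [0.347, -0.256], [0.307, -0.184]]
helmet [[0.467, -0.399], [0.441, -0.356], [0.388, -0.27]]
helmet [[0.279, -0.228], [0.265, -0.196], [0.237, -0.132]]
```

View pics/vb.png

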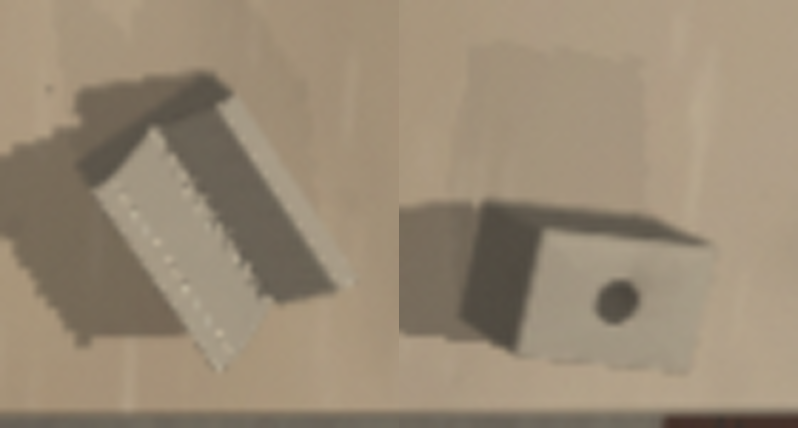

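Vee crop: groove runs from upper-left to lower-right at about 35° from world x. The block's long side is close to world y, with its hole at (617,300) in the crop. Collar first; I'll work out the block and vee yaw in the same script.

```bash
python3 - <<'E'
from h import *
im,c=load('w2')
f=lambda x,y,o,x0: (x-o)/5.7+x0-.4
def P(x,y,v): return onz(c,(x if v else x-399)/5.7+(315 if v else 420)-.4,y/5.7+165-.4,.036)
V=[P(x,y,1) for x,y in [(97,190),(222,370),(347,287),(230,97)]]
B=[P(x,y,0) for x,y in [(545,230),(712,245),(690,373),(520,352)]]
for n,Q in (('V',V),('B',B)):
    print(n,np.mean(Q,0).round(4),[(np.linalg.norm(e).round(4),np.degrees(np.arctan2(e[1],e[0])).round(1)) for e in [Q[(i+1)%4]-Q[i] for i in range(4)]])
w1=load('w1')[1]
for p in [(152,20),(135,70),(100,105),(70,115)]: print([onz(w1,*p,z)[:2].round(3).tolist() for z in (0,.1,.2,.3)])
print('rel', np.array([.4943,-.1086])-st()['tool_pos'][:2])
E
```

```text
V [ 0.6284 -0.0543  0.036 ] [(np.float64(0.0597), np.float64(35.7)), (np.float64(0.0388), np.float64(125.7)), (np.float64(0.0601), np.float64(-146.2)), (np.float64(0.0408), np.float64(-53.7))]
B [0.6454 0.1055 0.036 ] [(np.float64(0.0466), np.float64(85.1)), (np.float64(0.0355), np.float64(-1.1)), (np.float64(0.0487), np.float64(-97.2)), (np.float64(0.0335), np.float64(175.7))]
[[0.252, -0.222], [0.281, -0.185], [0.31, -0.148], [0.338, -0.112]]
[[0.319, -0.253], [0.334, -0.21], [0.35, -0.167], [0.366, -0.124]]
[[0.367, -0.311], [0.373, -0.257], [0.379, -0.202], [0.385, -0.148]]
[[0.38, -0.361], [0.384, -0.297], [0.387, -0.232], [0.39, -0.168]]
2.77 [ 0.5816 -0.1573  0.3396] yaw 90.07 z [ 1.1e-03 -1.0e-04 -1.0e+00] q [-0.35  0.12  1.28  0.    1.74 -1.92]
rel [-0.08729183  0.04871404]
```

Call:
{"op": "arm_command", "data": {
  "deltas": [
    [[-2.9,1.6,0,0,0,0],[-2.9,1.6,0,0,0,0],[-2.9,1.6,-1,0,0,0],[0,0,-4,0,0,0],[0,0,-4,0,0,0],[0,0,-4,0,0,0],[0,0,-4,0,0,0],[0,0,-4,0,0,0],[0,0,-3,0,0,0],[0,0,0,0,0,0],[0,0,0,0,0,0],[0,0,0,0,0,0]]
  ]
}}

```text
t: 3.77
tool_pos: [0.4963, -0.1108, 0.102]
orientation: [-0.001, 3.137, -0.002]
force: [-0.4, -0.4, 1.1]
opening: 0.0929
gripper_force: 0.0
```

```bash
python3 - <<'E'
from h import *
st(); im,c=snap('wrist','w3'); print(proj(c,[[.4943,-.1086,.009]]))
E
```

```text
3.77 [ 0.4963 -0.1108  0.102 ] yaw 90.03 z [ 0.0043 -0.0014 -1.    ] q [-0.32 -0.03  1.88  0.    1.3  -1.89]
[[286.95726687 210.86550602]]
```

View pics/w3.png

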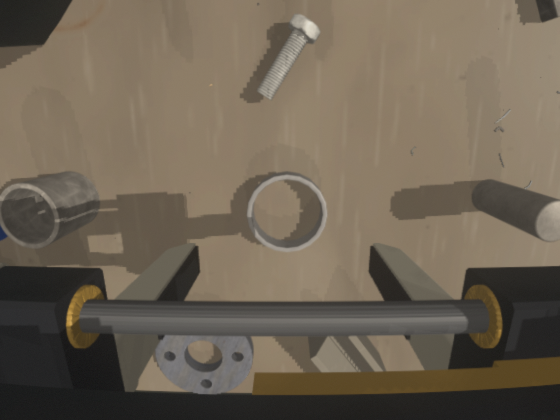

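Close view: collar centre (287,212), matching (0.494,-0.1086). Descend and grip.

Call:
{"op": "arm_command", "data": {
  "deltas": [
    [[-0.2,0.2,-3.3,0,0,0],[0,0,-3.3,0,0,0],[0,0,-2,0,0,0],[0,0,-1,0,0,0],[0,0,0,0,0,0],[0,0,0,0,0,0],[0,0,0,0,0,0]]
  ]
}}

```text
t: 4.4
tool_pos: [0.4949, -0.1096, 0.0053]
orientation: [0.001, 3.138, -0.002]
force: [-0.1, 0.4, 1.1]
opening: 0.0927
gripper_force: 0.0
```

Call:
{"op": "arm_command", "data": {
  "deltas": [
    [[0,0,-0.15,0,0,0],[0,0,0,0,0,0],[0,0,0,0,0,0],[0,0,0,0,0,0],[0,0,0,0,0,0],[0,0,0,0,0,0],[0,0,0,0,0,0],[0,0,0,0,0,0]]
  ],
  "gripper": -1,
  "squeeze": 20
}}

```text
t: 5.07
tool_pos: [0.4929, -0.1089, 0.0013]
orientation: [0.001, 3.141, 0.0]
force: [-0.9, 1.0, 3.3]
opening: 0.0624
gripper_force: 20.0
```

```bash
python3 - <<'E'
from h import *
s=st(); print(s['opening'],s['gripper_force'],s['force'])
E
```

```text
5.07 [ 0.4929 -0.1089  0.0013] yaw 89.97 z [ 2.e-04  0.e+00 -1.e+00] q [-0.32  0.1   1.94  0.    1.1  -1.89]
0.06239812759879278 19.998920559883118 [-0.9291739   0.98561119  3.33880596]
```

Call:
{"op": "arm_command", "data": {
  "deltas": [
    [[0,0,3,0,0,0],[0,0,4,0,0,0],[0,0,2,0,0,0],[3.4,-1.9,0,0,0,0],[3.4,-1.9,0,0,0,0],[3.4,-1.9,0,0,0,0],[3.4,-1.9,0,0,0,0],[0.3,-0.2,0,0,0,0],[0,0,0,0,0,0],[0,0,0,0,0,0],[0,0,0,0,0,0],[0,0,0,0,0,0]]
  ]
}}

```text
t: 6.07
tool_pos: [0.6309, -0.1862, 0.0915]
orientation: [-0.0, -3.142, -0.0]
force: [0.4, 0.6, -2.7]
opening: 0.0619
gripper_force: 20.0
```

```bash
python3 - <<'E'
from h import *
s=st(); print(s['opening'],s['force']); snap('wrist','w4')
E
```

```text
6.07 [ 0.6309 -0.1862  0.0915] yaw 89.99 z [-0.e+00  1.e-04 -1.e+00] q [-0.36  0.37  1.44  0.    1.33 -1.94]
0.061940721882523565 [ 0.36239759  0.56113925 -2.68045381]
```

View pics/w4.png

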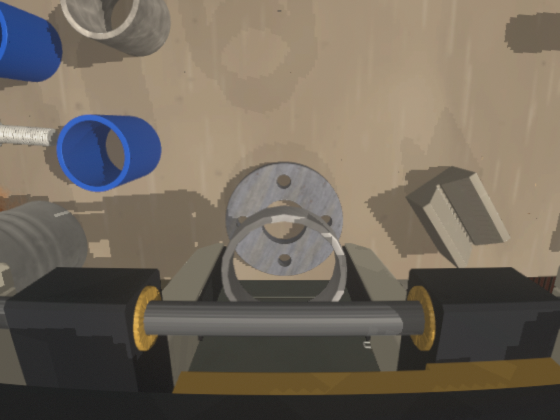

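Collar held (circle about (284,268)) above the flange (centre about (285,219), holes at (284,181),(284,260)). Compute both centres.

```bash
python3 - <<'E'
from h import *
im,c=load('w4')
print('fl',[onz(c,*p,.012).round(4) for p in [(227,218),(342,218),(284.5,163)]], 'holes',[onz(c,*p,.012).round(4) for p in [(284,181),(284,260),(326,220),(242,220)]])
zt=.0915-.0013+.018
print('col',[onz(c,*p,zt).round(4) for p in [(222,268),(347,268),(284.5,206)]])
g=cv2.cvtColor(im,cv2.COLOR_BGR2GRAY); print('column 284',g[155:170,284],g[198:225,284]); print(g[218,220:235],g[218,334:350])
E
```

```text
fl [array([ 0.6307, -0.2306,  0.012 ]), array([ 0.6307, -0.1414,  0.012 ]), array([ 0.5882, -0.186 ,  0.012 ])] holes [array([ 0.6017, -0.1864,  0.012 ]), array([ 0.6658, -0.1864,  0.012 ]), array([ 0.6323, -0.1538,  0.012 ]), array([ 0.6323, -0.219 ,  0.012 ])]
col [array([ 0.6283, -0.217 ,  0.1082]), array([ 0.6283, -0.1554,  0.1082]), array([ 0.5968, -0.1862,  0.1082])]
column 284 [140 140 141 140 140 138 118  93 111 133 140 142 143 143 143] [129 122 110 104 109 137 143 119 100  97  97  98 100  99  99 109 147 176
 179 177 174 172 167 153 143 140 140]
[109 109 109 109 107  97  90  91  93  93  95  96 102 106 105] [136 137 138 139 142 141 142 142 143 149 152 152 152 153 153 152]
```

Collar's top outer edge is at row about 213, so its centre is about 0.632; flange centre (0.634,-0.186). Shift +1.5 mm in x and lower.

Call:
{"op": "arm_command", "data": {
  "deltas": [
    [[0.15,0,-3,0,0,0],[0,0,-2.5,0,0,0],[0,0,-1,0,0,0],[0,0,-0.5,0,0,0],[0,0,-0.3,0,0,0],[0,0,-0.2,0,0,0],[0,0,0,0,0,0],[0,0,0,0,0,0],[0,0,0,0,0,0],[0,0,0,0,0,0]]
  ]
}}

```text
t: 6.95
tool_pos: [0.6339, -0.1872, 0.0172]
orientation: [0.001, 3.14, -0.001]
force: [0.7, 0.5, -1.8]
opening: 0.0623
gripper_force: 20.0
```

Call:
{"op": "arm_command", "data": {
  "deltas": [
    [[0,0,-0.2,0,0,0],[0,0,-0.2,0,0,0],[0,0,0,0,0,0],[0,0,0,0,0,0],[0,0,0,0,0,0]]
  ]
}}

```text
t: 7.37
tool_pos: [0.6337, -0.1872, 0.0133]
orientation: [0.001, 3.141, -0.001]
force: [-2.3, 0.9, 5.5]
opening: 0.0622
gripper_force: 20.0
```

Call:
{"op": "arm_command", "data": {
  "deltas": [
    [[0,0,0,0,0,0],[0,0,0,0,0,0],[0,0,0,0,0,0],[0,0,0,0,0,0],[0,0,2,0,0,0],[0,0,4,0,0,0],[0,0,4,0,0,0],[-2,0,3,0,0,0],[-2,0,0,0,0,0],[0,0,0,0,0,0],[0,0,0,0,0,0],[0,0,0,0,0,0]]
  ],
  "gripper": 1
}}

```text
t: 8.37
tool_pos: [0.593, -0.1867, 0.141]
orientation: [-0.001, -3.14, -0.001]
force: [0.5, -0.0, 0.0]
opening: 0.0931
gripper_force: 0.0
```

```bash
python3 - <<'E'
from h import *
st(); im,c=snap('wrist','w5'); x,y=proj(c,[[.634,-.187,.02]])[0].astype(int); print(x,y)
x0,y0=max(0,x-100),max(0,y-75); a=im[y0:y0+150,x0:x0+200]; print(x0,y0); cv2.imwrite('pics/w5c.png',cv2.resize(a,(800,600),interpolation=cv2.INTER_CUBIC))
E
```

```text
8.37 [ 0.593  -0.1867  0.141 ] yaw 89.95 z [-1.2e-03  7.0e-04 -1.0e+00] q [-0.39  0.24  1.51  0.    1.39 -1.96]
283 248
183 173
```

View pics/w5c.png

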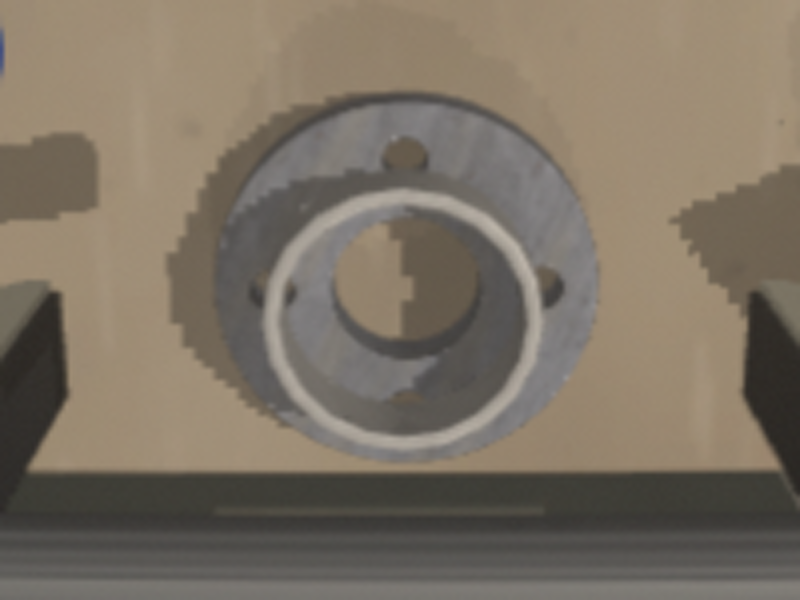

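Collar sits flat on the flange. Crop: collar ring 263–543 × 187–450; flange 217–598 × 100–463. Compare centres.

```bash
python3 - <<'E'
from h import *
im,c=load('w5')
def P(x,y,z): return onz(c,(x+.5)/4-.5+183,(y+.5)/4-.5+173,z)[:2]
for n,l,r,t,b,my,mx,z in [('collar',263,543,187,450,318,404,.03),('flange',217,598,100,463,280,406,.012)]:
    L,Rr,T,B=P(l,my,z),P(r,my,z),P(mx,t,z),P(mx,b,z); print(n,'y',(L[1]+Rr[1])/2,Rr[1]-L[1],'x',(T[0]+B[0])/2,B[0]-T[0])
print('holes',P(405,155,.012),P(406,397,.012),P(275,290,.012))
E
```

```text
collar y -0.18725706301163797 0.0630196925702127 x 0.6348245441043769 0.06358583204687951
flange y -0.18617338067088623 0.09063525257019275 x 0.6336097245330625 0.09204682192584035
holes [ 0.60061778 -0.18674806] [ 0.66172905 -0.18656708] [ 0.6338648  -0.21774544]
```

Collar is within about 1 mm of centre. Before the pipe, bound the helmet's position and height, since the arm passes near it.

```bash
python3 - <<'E'
from h import *
s=load('side0')[1]; c=load('scene0')[1]
def aty(c,u,v,y):
    o,d=ray(c,u,v); return (o+d*(y-o[1])/d[1]).round(3)
for p in [(376,130),(378,180),(430,78),(400,190),(470,200),(482,110)]: print(p,[aty(s,*p,y).tolist() for y in (-.25,-.35,-.45)])
for p in [(408,170),(403,210),(410,255),(440,148),(520,150),(530,220)]: print('sc',p,[onz(c,*p,z).round(3).tolist() for z in (0,.1,.2,.3)])
E
```

```text
(376, 130) [[0.378, -0.25, 0.175], [0.387, -0.35, 0.138], [0.396, -0.45, 0.101]]
(378, 180) [[0.362, -0.25, 0.048], [0.369, -0.35, -0.001], [0.377, -0.45, -0.05]]
(430, 78) [[0.276, -0.25, 0.301], [0.275, -0.35, 0.275], [0.275, -0.45, 0.25]]
(400, 190) [[0.307, -0.25, 0.029], [0.309, -0.35, -0.022], [0.312, -0.45, -0.073]]
(470, 200) [[0.146, -0.25, 0.025], [0.134, -0.35, -0.027], [0.121, -0.45, -0.078]]
(482, 110) [[0.161, -0.25, 0.24], [0.15, -0.35, 0.209], [0.139, -0.45, 0.178]]
sc (408, 170) [[0.476, -0.436, 0.0], [0.425, -0.35, 0.1], [0.374, -0.265, 0.2], [0.323, -0.179, 0.3]]
sc (403, 210) [[0.387, -0.329, 0.0], [0.347, -0.256, 0.1], [0.307, -0.184, 0.2], [0.267, -0.112, 0.3]]
sc (410, 255) [[0.284, -0.251, -0.0], [0.257, -0.188, 0.1], [0.229, -0.125, 0.2], [0.202, -0.062, 0.3]]
sc (440, 148) [[0.485, -0.574, 0.0], [0.433, -0.472, 0.1], [0.381, -0.369, 0.2], [0.329, -0.267, 0.3]]
sc (520, 150) [[0.346, -0.773, 0.0], [0.311, -0.646, 0.1], [0.276, -0.519, 0.2], [0.241, -0.392, 0.3]]
sc (530, 220) [[0.177, -0.58, 0.0], [0.163, -0.477, 0.1], [0.149, -0.373, 0.2], [0.135, -0.27, 0.3]]
```

```bash
python3 - <<'E'
from h import *
for f,bx in (('w1',[(30,172,92,222),(84,218,140,268)]),('w2',[(100,92,156,142),(156,148,206,194)])):
    im,c=load(f); h=cv2.cvtColor(im,cv2.COLOR_BGR2HSV)
    for b in bx:
        m=((h[...,1]>150)&(abs(h[...,0].astype(int)-115)<12)).astype(np.uint8); q=np.zeros_like(m); q[b[1]:b[3],b[0]:b[2]]=m[b[1]:b[3],b[0]:b[2]]
        k=max(cv2.findContours(q,0,1)[0],key=cv2.contourArea); M=cv2.moments(k); print(f,cv2.boundingRect(k),onz(c,M['m10']/M['m00'],M['m01']/M['m00'],.0275).round(4))
E
```

```text
w1 (36, 184, 33, 32) [ 0.5065 -0.3857  0.0275]
w1 (89, 231, 44, 33) [ 0.5832 -0.3126  0.0275]
w2 (104, 100, 48, 36) [ 0.5001 -0.3829  0.0275]
w2 (160, 156, 35, 34) [ 0.5797 -0.3139  0.0275]
```

Call:
{"op": "arm_command", "data": {
  "deltas": [
    [[-2.7,-2.7,0,0,0,-5],[-2.7,-2.7,0,0,0,-5],[-2.7,-2.7,0,0,0,-5],[-2.6,-2.8,0,0,0,-5],[0,0,0,0,0,0],[0,0,0,0,0,0],[0,0,0,0,0,0]]
  ],
  "gripper": 0.5
}}

```text
t: 9.0
tool_pos: [0.4865, -0.2956, 0.1413]
orientation: [-0.546, -3.093, -0.002]
force: [0.4, -0.8, -0.0]
opening: 0.0698
gripper_force: 0.0
```

```bash
python3 - <<'E'
from h import *
s=st(); print(s['opening']); im,c=snap('wrist','w6')
u,v=proj(c,[[.4857,-.2955,.0275]])[0].astype(int); print(u,v)
for th in (45,52):
    k,p,a=sil(im,(u-60,v-55,u+60,v+55),th); print(np.round(p,1),a,cv2.boundingRect(k),onz(c,*p,.0275).round(4))
E
```

```text
9.0 [ 0.4865 -0.2956  0.1413] yaw 69.98 z [-6.0e-04  1.2e-03 -1.0e+00] q [-0.64  0.1   1.67  0.    1.38 -1.86]
0.06984548370154764
283 206
[287.2 209. ] 2992.5 (258, 175, 60, 67) [ 0.4889 -0.2935  0.0275]
[287.2 208.9] 3147.5 (257, 174, 61, 69) [ 0.4888 -0.2935  0.0275]
```

View pics/w6.png

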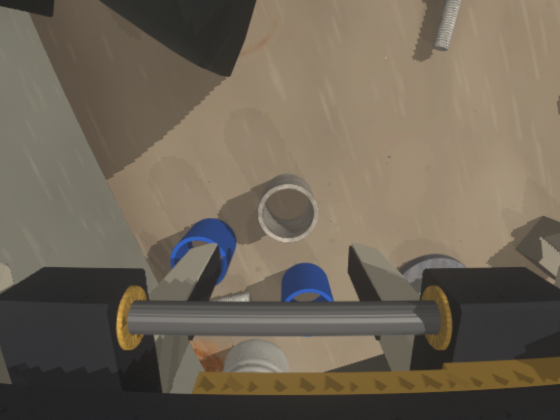

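w6: pipe rim (288,211) between the blue pipes (205,250) and (306,290), with both fingers clear of them. Shift 2 mm and descend to TCP z=0.028.

Call:
{"op": "arm_command", "data": {
  "deltas": [
    [[0.2,0.2,-3.5,0,0,0],[0,0,-3.5,0,0,0],[0,0,-2.5,0,0,0],[0,0,-1.8,0,0,0],[0,0,0,0,0,0],[0,0,0,0,0,0],[0,0,0,0,0,0]]
  ]
}}

```text
t: 9.63
tool_pos: [0.4897, -0.2938, 0.0304]
orientation: [0.544, 3.093, -0.001]
force: [0.4, -0.2, 0.3]
opening: 0.0697
gripper_force: 0.0
```

Call:
{"op": "arm_command", "data": {
  "deltas": [
    [[0,0,0,0,0,0],[0,0,0,0,0,0],[0,0,0,0,0,0],[0,0,0,0,0,0],[0,0,0,0,0,0],[0,0,0,0,0,0]]
  ],
  "gripper": -1,
  "squeeze": 20
}}

```text
t: 10.13
tool_pos: [0.4889, -0.2942, 0.0302]
orientation: [0.546, 3.092, -0.001]
force: [0.1, 2.8, 6.3]
opening: 0.0475
gripper_force: 20.0
```

```bash
python3 - <<'E'
from h import *
im,c=load('w6'); print(onz(c,288.5,211.5,.055))
s=st(); print(s['opening'],s['force'])
im,c=snap('wrist','w7'); u,v=proj(c,[[.488,-.294,.055]])[0].astype(int); print(u,v)
# pipe rim seen in the jaws
k,p,a=sil(im,(max(u-70,0),max(v-60,0),u+70,min(v+60,300)),52); print(np.round(p,1),a,cv2.boundingRect(k))
E
```

```text
[ 0.48434003 -0.29111701  0.055     ]
10.13 [ 0.4889 -0.2942  0.0302] yaw 69.96 z [ 1.5e-03 -6.0e-04 -1.0e+00] q [-0.63  0.22  1.75  0.    1.17 -1.85]
0.04746110135419076 [0.09640841 2.7936792  6.33722384]
284 278
[283.4 262.8] 9460.5 (214, 218, 140, 82)
```

Call:
{"op": "arm_command", "data": {
  "deltas": [
    [[0,0,2,0,0,0],[0,0,4,0,0,0],[0,0,2.5,0,0,0],[2.9,2.1,0,0,0,4],[2.9,2.1,0,0,0,4],[2.9,2.1,0,0,0,4],[2.9,2.1,0,0,0,4],[2.9,2.2,0,0,0,4],[0,0,-3.5,0,0,0],[0,0,0,0,0,0],[0,0,0,0,0,0],[0,0,0,0,0,0]]
  ]
}}

```text
t: 11.18
tool_pos: [0.6322, -0.1882, 0.0788]
orientation: [-0.002, -3.14, -0.001]
force: [-0.0, -0.5, -3.4]
opening: 0.0472
gripper_force: 20.0
```

```bash
python3 - <<'E'
from h import *
s=st(); print(s['opening'],s['force']); im,c=snap('wrist','w8')
print(proj(c,[[.6348,-.1872,.03],list(s['tool_pos']+np.array([0,0,.025]))]))
a=cv2.resize(im[140:300,200:370],None,fx=2.5,fy=2.5*1.2,interpolation=cv2.INTER_CUBIC)
im7=load('w7')[0]; b=cv2.resize(im7[180:320,200:350],None,fx=2.5,fy=2.5,interpolation=cv2.INTER_CUBIC)
H=np.zeros((480,800,3),np.uint8); H[:a.shape[0],:a.shape[1]]=a; H[:b.shape[0],425:]=b; cv2.imwrite('pics/w8c.png',H)
E
```

```text
11.18 [ 0.6322 -0.1882  0.0788] yaw 89.92 z [-1.9e-03  4.0e-04 -1.0e+00] q [-0.37  0.39  1.44 -0.    1.31 -1.94]
0.047192313296062556 [-0.01431589 -0.51376539 -3.4414026 ]
[[285.75739972 234.57358212]
 [284.58612069 280.70053546]]
```

View pics/w8c.png

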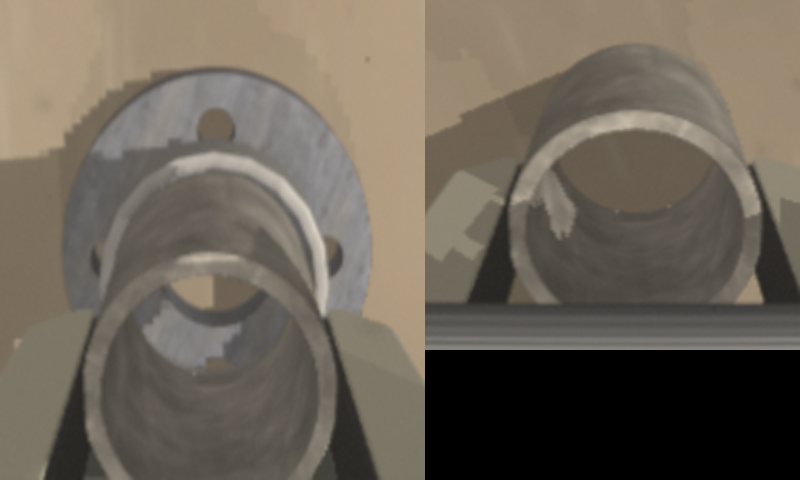

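Left crop: pipe rim front edge at row about 224, pipe bottom front at row about 197, collar front outer edge at row about 191. Right crop: rim front at row about 224. The pipe is upright in the jaws, so compute offsets.

```bash
python3 - <<'E'
from h import *
im,c=load('w8'); r=lambda y:(y+.5)/3-.5+140; q=lambda x:(x+.5)/2.5-.5+200
T=np.array([.6322,-.1882])
print('rim front',onz(c,q(212),r(253),.1036), 'L,R',onz(c,q(83),r(390),.1036),onz(c,q(337),r(390),.1036))
print('bottom front',onz(c,q(214),r(172),.0486)); print('collar front outer',onz(c,q(218),r(152),.03),'R outer',onz(c,q(328),r(290),.03))
g=cv2.cvtColor(im,cv2.COLOR_BGR2GRAY); print(186,g[186:232,284])
im,c=load('w7'); print('w7 rim front',onz(c,(637-425)/2.5+200,180+110/2.5,.055), 'TCP .4889 -.2942, tool x (-.94,.34)')
E
```

```text
rim front [ 0.60445667 -0.18825573  0.1036    ] L,R [ 0.6266872  -0.21232439  0.1036    ] [ 0.62679037 -0.16497426  0.1036    ]
bottom front [ 0.60428404 -0.18759901  0.0486    ]
collar front outer [ 0.60388223 -0.18643751  0.03      ] R outer [ 0.63616893 -0.15610457  0.03      ]
186 [ 99  99 100 104 130 171 182 175 167 148 115 103 109 113 113 107 104 103
 102 102  98  94  94  96  99 101  98  99  98  97  96  95  94  94  96  94
  94 103 148 170 173 143 129 125 123 124]
w7 rim front [ 0.46289542 -0.2846149   0.055     ] TCP .4889 -.2942, tool x (-.94,.34)
```

Pipe is 7 mm short in x and about 1 mm in y relative to the collar. Correct it, then lower gently.

Call:
{"op": "arm_command", "data": {
  "deltas": [
    [[0.7,0.1,0,0,0,0],[0,0,0,0,0,0],[0,0,0,0,0,0],[0,0,-0.8,0,0,0],[0,0,-0.6,0,0,0],[0,0,-0.4,0,0,0],[0,0,-0.4,0,0,0],[0,0,0,0,0,0],[0,0,0,0,0,0],[0,0,0,0,0,0]]
  ]
}}

```text
t: 12.07
tool_pos: [0.6403, -0.187, 0.0572]
orientation: [0.001, 3.141, -0.0]
force: [0.0, 0.9, -2.8]
opening: 0.0473
gripper_force: 20.0
```

Call:
{"op": "arm_command", "data": {
  "deltas": [
    [[-0.1,0,-0.5,0,0,0],[0,0,-0.4,0,0,0],[0,0,-0.3,0,0,0],[0,0,-0.2,0,0,0],[0,0,0,0,0,0],[0,0,0,0,0,0],[0,0,0,0,0,0]]
  ]
}}

```text
t: 12.65
tool_pos: [0.6393, -0.187, 0.0432]
orientation: [0.001, 3.141, -0.0]
force: [-0.5, -0.4, -3.0]
opening: 0.0473
gripper_force: 20.0
```

Call:
{"op": "arm_command", "data": {
  "deltas": [
    [[0,0,-0.1,0,0,0],[0,0,-0.1,0,0,0],[0,0,0,0,0,0],[0,0,0,0,0,0],[0,0,0,0,0,0]]
  ]
}}

```text
t: 13.07
tool_pos: [0.6396, -0.187, 0.0422]
orientation: [0.001, 3.141, -0.0]
force: [-3.7, 1.7, 5.4]
opening: 0.0474
gripper_force: 20.0
```

Contact at the expected height. Release, go up, and back off for a look.

Call:
{"op": "arm_command", "data": {
  "deltas": [
    [[0,0,0,0,0,0],[0,0,0,0,0,0],[0,0,0,0,0,0],[0,0,0,0,0,0],[0,0,2,0,0,0],[0,0,4,0,0,0],[0,0,4,0,0,0],[-2,0,3,0,0,0],[-2,0,0,0,0,0],[0,0,0,0,0,0],[0,0,0,0,0,0],[0,0,0,0,0,0]]
  ],
  "gripper": 1
}}

```text
t: 14.07
tool_pos: [0.5991, -0.1868, 0.1701]
orientation: [-0.001, -3.141, -0.001]
force: [0.1, 0.9, -0.3]
opening: 0.0932
gripper_force: 0.0
```

```bash
python3 - <<'E'
from h import *
s=st(); im,c=snap('wrist','w9')
g=cv2.cvtColor(im,cv2.COLOR_BGR2GRAY)
# where rim would be (z .067) if centred at (.6355,-.187): edge profile front/left/right
C=np.array([.6355,-.187])
for n,d in (('-x',(-1,0)),('+y',(0,1)),('-y',(0,-1))):
    ro=np.arange(.014,.036,.001); P=[[C[0]+d[0]*r,C[1]+d[1]*r,.067] for r in ro]; p=proj(c,P)
    print(n,p[0].round(),p[-1].round(),dict(zip((ro*1000).round().astype(int).tolist(),cv2.remap(g,p[:,:1].astype(np.float32),p[:,1:].astype(np.float32),1).ravel().tolist())))
E
```

```text
14.07 [ 0.5991 -0.1868  0.1701] yaw 89.95 z [-1.e-03  6.e-04 -1.e+00] q [-0.38  0.23  1.46  0.    1.45 -1.95]
-x [284. 236.] [284. 212.] {14: 94, 15: 94, 16: 94, 17: 94, 18: 95, 19: 95, 20: 106, 21: 142, 22: 165, 23: 161, 24: 131, 25: 94, 26: 89, 27: 90, 28: 92, 29: 93, 30: 92, 31: 93, 32: 90, 33: 92, 34: 94, 35: 96}
+y [300. 251.] [324. 251.] {14: 85, 15: 84, 16: 83, 17: 83, 18: 81, 19: 81, 20: 109, 21: 142, 22: 153, 23: 148, 24: 127, 25: 128, 26: 132, 27: 132, 28: 131, 29: 131, 30: 132, 31: 132, 32: 134, 33: 138, 34: 140, 35: 141}
-y [268. 251.] [244. 251.] {14: 116, 15: 118, 16: 120, 17: 123, 18: 125, 19: 123, 20: 116, 21: 124, 22: 140, 23: 136, 24: 121, 25: 101, 26: 94, 27: 96, 28: 95, 29: 95, 30: 96, 31: 93, 32: 94, 33: 103, 34: 106, 35: 106}
```

Rim edges lie exactly at 20 and 24 mm about (0.6355,-0.187) at z=0.067: the pipe stands in the collar. Next, the block.

Call:
{"op": "arm_command", "data": {
  "deltas": [
    [[0,3.7,0,0,0,0],[0,3.7,0,0,0,0],[0,3.7,0,0,0,0],[0,3.7,0,0,0,0],[0,3.7,0,0,0,0],[0,3.7,0,0,0,0],[0,3.7,0,0,0,0],[0,3.3,0,0,0,0],[0,0,0,0,0,0],[0,0,0,0,0,0],[0,0,0,0,0,0]]
  ]
}}

```text
t: 15.03
tool_pos: [0.5991, 0.105, 0.17]
orientation: [0.0, -3.14, 0.001]
force: [0.3, -1.2, -0.3]
opening: 0.093
gripper_force: 0.0
```

```bash
cat >> h.py <<'E'
def toppoly(im,c,guess,half,h,lo):
    """bright top face near guess -> min-area rect corners on plane z=h"""
    u,v=proj(c,[[*guess,h]])[0].astype(int); x0,y0=u-half,v-half
    L=cv2.GaussianBlur(im,(3,3),0)[y0:v+half,x0:u+half]; hsv=cv2.cvtColor(L,cv2.COLOR_BGR2HSV)
    m=((hsv[...,1]<lo)&(hsv[...,2]>110)).astype(np.uint8)
    cs,_=cv2.findContours(cv2.morphologyEx(m,cv2.MORPH_OPEN,np.ones((3,3))),0,1)
    k=max(cs,key=cv2.contourArea)+np.array([x0,y0])
    W=np.array([onz(c,*p,h)[:2] for p in k[:,0]],np.float32)*1000
    return cv2.boundingRect(k),cv2.minAreaRect(W)
E
python3 - <<'E'
from h import *
s=st(); im,c=snap('wrist','w10')
for lo in (48,52,55,58): print(lo,toppoly(im,c,(.6455,.1055),60,.036,lo))
E
```

```text
15.03 [0.5991 0.105  0.17  ] yaw 90.02 z [-1.7e-03 -6.0e-04 -1.0e+00] q [ 0.09  0.18  1.52 -0.    1.44 -1.48]
48 ((277, 259, 7, 4), ((657.935302734375, 100.94215393066406), (3.1850662231445312, 5.900543212890625), 0.019212473183870316))
52 ((259, 230, 53, 37), ((644.8794555664062, 105.30020141601562), (48.474300384521484, 34.112632751464844), 84.11002349853516))
55 ((259, 230, 53, 37), ((645.278076171875, 105.44051361083984), (49.55103302001953, 34.66663360595703), 84.549072265625))
58 ((258, 230, 55, 38), ((645.6715698242188, 105.33049774169922), (50.51240921020508, 35.58415603637695), 84.29693603515625))
```

Block top rectangle fits 50×35 at (0.6455,0.1054), long axis 84.3°. Grip it across the 50 mm side.

Call:
{"op": "arm_command", "data": {
  "deltas": [
    [[2.3,0,0,0,0,-3],[2.3,0,0,0,0,-2.7],[0,0,-4,0,0,0],[0,0,-4,0,0,0],[0,0,-3,0,0,0],[0,0,0,0,0,0],[0,0,0,0,0,0],[0,0,0,0,0,0]]
  ]
}}

```text
t: 15.75
tool_pos: [0.6466, 0.1041, 0.0632]
orientation: [0.159, 3.135, 0.0]
force: [-0.9, 0.2, 0.7]
opening: 0.0924
gripper_force: 0.0
```

Call:
{"op": "arm_command", "data": {
  "deltas": [
    [[-0.1,0.1,-2.5,0,0,0],[0,0,-1.8,0,0,0],[0,0,-1,0,0,0],[0,0,0,0,0,0],[0,0,0,0,0,0],[0,0,0,0,0,0],[0,0,0,0,0,0]]
  ]
}}

```text
t: 16.33
tool_pos: [0.6459, 0.1062, 0.0104]
orientation: [0.157, 3.134, 0.001]
force: [-0.6, 0.2, 0.7]
opening: 0.0928
gripper_force: 0.0
```

Call:
{"op": "arm_command", "data": {
  "deltas": [
    [[0,0,0,0,0,0],[0,0,0,0,0,0],[0,0,0,0,0,0],[0,0,0,0,0,0],[0,0,0,0,0,0],[0,0,0,0,0,0]]
  ],
  "gripper": -1,
  "squeeze": 30
}}

```text
t: 16.83
tool_pos: [0.6442, 0.1061, 0.0081]
orientation: [-0.157, -3.138, -0.0]
force: [-0.0, 0.5, -0.2]
opening: 0.0577
gripper_force: 0.0
```

Call:
{"op": "arm_command", "data": {
  "deltas": [
    [[0,0,0,0,0,0],[0,0,0,0,0,0],[0,0,0,0,0,0],[0,0,0,0,0,0],[0,0,2,0,0,0],[0,0,4,0,0,0],[0,0,4,0,0,0],[0,0,4,0,0,0],[0,0,0,0,0,0],[0,0,0,0,0,0],[0,0,0,0,0,0]]
  ]
}}

```text
t: 17.75
tool_pos: [0.6433, 0.106, 0.1464]
orientation: [-0.157, -3.135, 0.0]
force: [-1.1, -0.4, -5.7]
opening: 0.0498
gripper_force: 30.0
```

Call:
{"op": "arm_command", "data": {
  "deltas": [
    [[-0.1,-3.7,0,0,0,1],[-0.1,-3.7,0,0,0,1],[-0.1,-3.7,0,0,0,1],[-0.1,-3.7,0,0,0,1],[-0.1,-3.7,0,0,0,1],[-0.1,-3.7,0,0,0,0.7],[-0.1,-3.7,0,0,0,0],[-0.2,-3.4,0,0,0,0],[0,0,0,0,0,0],[0,0,0,0,0,0],[0,0,0,0,0,0],[0,0,0,0,0,0]]
  ]
}}

```text
t: 18.75
tool_pos: [0.6342, -0.1854, 0.1458]
orientation: [0.0, -3.138, -0.003]
force: [-0.5, 0.7, -5.1]
opening: 0.0499
gripper_force: 30.0
```

```bash
python3 - <<'E'
from h import *
s=st(); print(s['force']); im,c=snap('wrist','w11'); T=s['tool_pos']; h=T[2]-.0082+.036
for lo in (52,55,58,62):
    try: print(lo,toppoly(im,c,T[:2],65,h,lo))
    except Exception as e: print(e)
g=cv2.cvtColor(im,cv2.COLOR_BGR2GRAY)
xs=T[0]+np.arange(-.032,.02,.001); p=proj(c,[[x,T[1]+.012,h] for x in xs]); print(dict(zip(((xs-T[0])*1000).round().astype(int).tolist(),cv2.remap(g,p[:,:1].astype(np.float32),p[:,1:].astype(np.float32),1).ravel().tolist())),p[0],p[-1])
E
```

```text
18.75 [ 0.6342 -0.1854  0.1458] yaw 90.01 z [-0.0033  0.0017 -1.    ] q [-0.36  0.34  1.38  0.    1.43 -1.93]
[-0.54720478  0.72620144 -5.10639025]
52 ((231, 253, 69, 47), ((630.7733154296875, -194.3141326904297), (23.175844192504883, 30.693660736083984), 0.11257476359605789))
55 ((231, 253, 69, 47), ((630.7733154296875, -194.3141326904297), (23.175844192504883, 30.693660736083984), 0.11257476359605789))
58 ((231, 253, 69, 47), ((630.7733154296875, -194.3141326904297), (23.175844192504883, 30.693660736083984), 0.11257476359605789))
62 ((231, 253, 69, 47), ((630.7733154296875, -194.3141326904297), (23.175844192504883, 30.693660736083984), 0.11257476359605789))
{-32: 169, -31: 171, -30: 171, -29: 163, -28: 156, -27: 113, -26: 87, -25: 87, -24: 86, -23: 82, -22: 83, -21: 82, -20: 82, -19: 81, -18: 82, -17: 82, -16: 92, -15: 104, -14: 105, -13: 105, -12: 104, -11: 105, -10: 105, -9: 106, -8: 106, -7: 105, -6: 105, -5: 104, -4: 103, -3: 104, -2: 104, -1: 106, 0: 106, 1: 106, 2: 105, 3: 106, 4: 107, 5: 107, 6: 107, 7: 108, 8: 107, 9: 91, 10: 64, 11: 67, 12: 83, 13: 87, 14: 85, 15: 96, 16: 97, 17: 108, 18: 109, 19: 135} [312.30092688 216.56836621] [309.72954085 319.12618897]
```

Front top edge at -16 mm from TCP, so the block's centre is +1.5 mm, now x≈0.6357, aligned. Shift y by -1.5 mm and lower.

Call:
{"op": "arm_command", "data": {
  "deltas": [
    [[0,-0.15,-2.5,0,0,0],[0,0,-2,0,0,0],[0,0,-1,0,0,0],[0,0,-0.5,0,0,0],[0,0,-0.3,0,0,0],[0,0,0,0,0,0],[0,0,0,0,0,0],[0,0,0,0,0,0],[0,0,0,0,0,0]]
  ]
}}

```text
t: 19.55
tool_pos: [0.636, -0.1888, 0.0865]
orientation: [0.001, 3.14, -0.001]
force: [-0.1, 0.4, -4.0]
opening: 0.05
gripper_force: 30.0
```

Call:
{"op": "arm_command", "data": {
  "deltas": [
    [[-0.2,0.2,-0.3,0,0,0],[0,0,-0.2,0,0,0],[0,0,0,0,0,0],[0,0,0,0,0,0],[0,0,0,0,0,0],[0,0,0,0,0,0]]
  ]
}}

```text
t: 20.05
tool_pos: [0.6333, -0.1865, 0.0802]
orientation: [0.001, 3.141, -0.0]
force: [-0.5, 0.6, -4.7]
opening: 0.0496
gripper_force: 30.0
```

```bash
python3 - <<'E'
from h import *
for i in range(3): st(); snap('wrist','w12')
E
```

```text
20.05 [ 0.6333 -0.1865  0.0802] yaw 89.96 z [ 1.e-04 -1.e-04 -1.e+00] q [-0.36  0.39  1.44 -0.    1.31 -1.93]
20.1 [ 0.6333 -0.1865  0.0802] yaw 89.96 z [ 1.e-04 -1.e-04 -1.e+00] q [-0.36  0.39  1.44 -0.    1.31 -1.93]
20.15 [ 0.6333 -0.1865  0.0802] yaw 89.96 z [ 1.e-04 -1.e-04 -1.e+00] q [-0.36  0.39  1.44 -0.    1.31 -1.93]
```

Call:
{"op": "arm_command", "data": {
  "deltas": [
    [[0.05,0,-0.2,0,0,0],[0,0,-0.2,0,0,0],[0,0,-0.1,0,0,0],[0,0,0,0,0,0],[0,0,0,0,0,0],[0,0,0,0,0,0],[0,0,0,0,0,0]]
  ]
}}

```text
t: 20.78
tool_pos: [0.6337, -0.1864, 0.075]
orientation: [-0.001, -3.141, -0.0]
force: [0.3, 0.2, -5.7]
opening: 0.0496
gripper_force: 30.0
```

Call:
{"op": "arm_command", "data": {
  "deltas": [
    [[0,0,-0.05,0,0,0],[0,0,-0.05,0,0,0],[0,0,0,0,0,0],[0,0,0,0,0,0],[0,0,0,0,0,0]]
  ]
}}

```text
t: 21.2
tool_pos: [0.6339, -0.1865, 0.0747]
orientation: [0.001, 3.141, -0.0]
force: [-1.3, 1.2, 2.1]
opening: 0.0497
gripper_force: 30.0
```

Contact. Release, go up, and head back for the check.

Call:
{"op": "arm_command", "data": {
  "deltas": [
    [[0,0,0,0,0,0],[0,0,0,0,0,0],[0,0,0,0,0,0],[0,0,0,0,0,0],[0,0,2,0,0,0],[0,0,4,0,0,0],[0,0,4,0,0,0],[-2,0,3,0,0,0],[-2,0,0,0,0,0],[0,0,0,0,0,0],[0,0,0,0,0,0],[0,0,0,0,0,0]]
  ],
  "gripper": 1
}}

```text
t: 22.2
tool_pos: [0.5937, -0.1863, 0.2032]
orientation: [-0.001, -3.141, -0.001]
force: [-1.1, 0.3, 0.2]
opening: 0.093
gripper_force: 0.0
```

```bash
python3 - <<'E'
from h import *
s=st(); im,c=snap('wrist','w13')
for lo in (50,54,58): print(lo,toppoly(im,c,(.6355,-.187),55,.103,lo))
g=cv2.cvtColor(im,cv2.COLOR_BGR2GRAY); C=(.6355,-.187)
for n,d in (('-x',(-1,0)),('+x',(1,0)),('+y',(0,1)),('-y',(0,-1))):
    ro=np.arange(.012,.030,.001); p=proj(c,[[C[0]+d[0]*r,C[1]+d[1]*r,.103] for r in ro]); print(n,p[0].round(),dict(zip((ro*1000).round().astype(int).tolist(),cv2.remap(g,p[:,:1].astype(np.float32),p[:,1:].astype(np.float32),1).ravel().tolist())))
E
```

```text
22.2 [ 0.5937 -0.1863  0.2032] yaw 89.95 z [-9.e-04  6.e-04 -1.e+00] q [-0.39  0.2   1.44  0.    1.5  -1.96]
50 ((255, 238, 57, 37), ((633.93017578125, -186.96371459960938), (48.86650085449219, 33.671913146972656), 89.90229797363281))
54 ((255, 202, 70, 73), ((618.1416015625, -181.89466857910156), (59.037288665771484, 65.26630401611328), 89.90229797363281))
58 ((255, 202, 70, 73), ((618.141357421875, -182.0389404296875), (59.325828552246094, 65.26630401611328), 89.90229797363281))
-x [283. 245.] {12: 142, 13: 143, 14: 143, 15: 144, 16: 143, 17: 136, 18: 114, 19: 87, 20: 80, 21: 81, 22: 82, 23: 81, 24: 82, 25: 83, 26: 82, 27: 82, 28: 82, 29: 87}
+x [283. 271.] {12: 143, 13: 144, 14: 144, 15: 143, 16: 97, 17: 68, 18: 63, 19: 63, 20: 62, 21: 63, 22: 63, 23: 63, 24: 62, 25: 62, 26: 62, 27: 63, 28: 62, 29: 65}
+y [297. 258.] {12: 140, 13: 140, 14: 140, 15: 141, 16: 142, 17: 143, 18: 144, 19: 144, 20: 143, 21: 143, 22: 144, 23: 144, 24: 143, 25: 131, 26: 137, 27: 139, 28: 140, 29: 139}
-y [269. 258.] {12: 141, 13: 141, 14: 141, 15: 142, 16: 140, 17: 140, 18: 140, 19: 140, 20: 139, 21: 140, 22: 140, 23: 138, 24: 128, 25: 136, 26: 150, 27: 152, 28: 151, 29: 151}
```

Block sits flat at (0.634,-0.187), square. Now the vee: hover and measure.

Call:
{"op": "arm_command", "data": {
  "deltas": [
    [[-0.2,3.7,0,0,0,0],[-0.2,3.7,0,0,0,0],[-0.2,3.7,0,0,0,0],[-0.2,2.1,-3,0,0,0],[0,0,0,0,0,0],[0,0,0,0,0,0],[0,0,0,0,0,0],[0,0,0,0,0,0]]
  ]
}}

```text
t: 22.92
tool_pos: [0.5864, -0.0556, 0.1747]
orientation: [0.002, 3.141, -0.001]
force: [0.5, -0.4, 0.1]
opening: 0.0932
gripper_force: 0.0
```

```bash
python3 - <<'E'
from h import *
s=st(); im,c=snap('wrist','w14')
u,v=proj(c,[[.6284,-.0543,.036]])[0].astype(int); print(u,v)
x0,y0=u-65,v-55; a=im[y0:y0+110,x0:x0+130]; print(x0,y0); cv2.imwrite('pics/w14c.png',cv2.resize(a,None,fx=5,fy=5,interpolation=cv2.INTER_CUBIC))
E
```

```text
22.92 [ 0.5864 -0.0556  0.1747] yaw 89.91 z [ 6.e-04 -5.e-04 -1.e+00] q [-0.18  0.12  1.58 -0.    1.44 -1.75]
285 242
220 187
```

View pics/w14c.png

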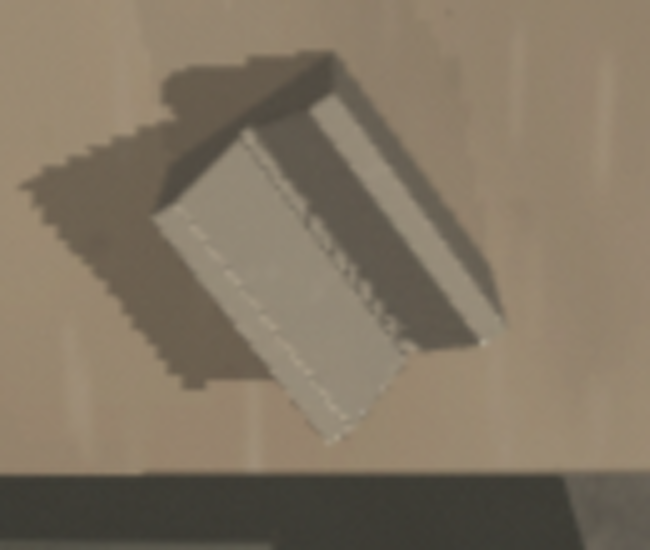

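Vee top corners in the crop: (153,215), (332,443), (507,325), (338,96); groove upward.

```bash
python3 - <<'E'
from h import *
im,c=load('w14')
Q=np.array([onz(c,(x+.5)/5-.5+220,(y+.5)/5-.5+187,.036)[:2] for x,y in [(153,215),(332,443),(507,325),(338,96)]])
print(Q.mean(0).round(4),[(np.linalg.norm(e).round(4),np.degrees(np.arctan2(e[1],e[0])).round(1)) for e in [Q[(i+1)%4]-Q[i] for i in range(4)]], st()['tool_pos'])
E
```

```text
22.97 [ 0.5865 -0.0557  0.175 ] yaw 89.89 z [ 1.2e-03 -5.0e-04 -1.0e+00] q [-0.18  0.12  1.58 -0.    1.44 -1.75]
[ 0.6272 -0.0535] [(np.float64(0.0597), np.float64(35.6)), (np.float64(0.043), np.float64(126.4)), (np.float64(0.0576), np.float64(-144.4)), (np.float64(0.0431), np.float64(-56.5))] [ 0.58653613 -0.05571     0.17496368]
```

Vee centre (0.6274,-0.0536), grip axis 125.7°. Turn +35.8°, then descend to TCP z≈0.017, which also keeps the gripper body clear of the block.

Call:
{"op": "arm_command", "data": {
  "deltas": [
    [[1,0.1,0,0,0,7],[1,0.1,0,0,0,7],[1,0,0,0,0,7],[1,0,0,0,0,7],[0,0,0,0,0,7],[0,0,0,0,0,0.8],[0,0,-3.5,0,0,0],[0,0,-3.5,0,0,0],[0,0,0,0,0,0],[0,0,0,0,0,0],[0,0,0,0,0,0],[0,0,0,0,0,0]]
  ]
}}

```text
t: 23.97
tool_pos: [0.6275, -0.053, 0.1073]
orientation: [-0.962, 2.987, -0.003]
force: [0.8, 0.2, 0.8]
opening: 0.0931
gripper_force: 0.0
```

```bash
python3 - <<'E'
from h import *
st()
E
```

```text
23.97 [ 0.6275 -0.053   0.1073] yaw 125.69 z [ 4.2e-03 -7.0e-04 -1.0e+00] q [-0.17  0.28  1.52 -0.    1.33 -2.36]
```

Call:
{"op": "arm_command", "data": {
  "deltas": [
    [[0,-0.05,-3.5,0,0,0],[0,0,-3.5,0,0,0],[0,0,-1.5,0,0,0],[0,0,-0.5,0,0,0],[0,0,0,0,0,0],[0,0,0,0,0,0],[0,0,0,0,0,0],[0,0,0,0,0,0]]
  ]
}}

```text
t: 24.63
tool_pos: [0.6277, -0.0533, 0.0168]
orientation: [-0.963, 2.986, -0.003]
force: [0.6, -0.3, 0.4]
opening: 0.0927
gripper_force: 0.0
```

Call:
{"op": "arm_command", "data": {
  "deltas": [
    [[0,0,0,0,0,0],[0,0,0,0,0,0],[0,0,0,0,0,0],[0,0,0,0,0,0],[0,0,0,0,0,0],[0,0,0,0,0,0],[0,0,0,0,0,0],[0,0,0,0,0,0],[0,0,0,0,0,0],[0,0,0,0,0,0]]
  ],
  "gripper": -1,
  "squeeze": 35
}}

```text
t: 25.47
tool_pos: [0.6261, -0.0533, 0.0143]
orientation: [-0.964, 2.989, -0.001]
force: [2.2, -1.8, -0.7]
opening: 0.0435
gripper_force: 35.0
```

Gripped at 43.5 mm. Lift, turn back to 90°, carry above the block.

Call:
{"op": "arm_command", "data": {
  "deltas": [
    [[0,0,2,0,0,0],[0,0,4,0,0,0],[0,0,4,0,0,0],[0,0,4,0,0,0],[0,0,2,0,0,0],[0.2,-2.7,0,0,0,-7],[0.2,-2.7,0,0,0,-7],[0.2,-2.7,0,0,0,-7],[0.1,-2.7,0,0,0,-7],[0,-2.6,0,0,0,-7],[0,0,0,0,0,-0.7],[0,0,0,0,0,0]]
  ]
}}

```text
t: 26.47
tool_pos: [0.6314, -0.188, 0.1722]
orientation: [-0.003, -3.138, -0.002]
force: [0.7, 0.3, -5.2]
opening: 0.0431
gripper_force: 35.0
```

Call:
{"op": "arm_command", "data": {
  "deltas": [
    [[0,0,0,0,0,0],[0,0,0,0,0,0],[0,0,0,0,0,0],[0,0,0,0,0,0],[0,0,0,0,0,0]]
  ]
}}

```text
t: 26.88
tool_pos: [0.6328, -0.1862, 0.1742]
orientation: [0.004, -3.142, -0.0]
force: [-0.7, -0.4, -7.0]
opening: 0.0437
gripper_force: 35.0
```

```bash
python3 - <<'E'
from h import *
s=st(); print(s['force'],s['opening']); im,c=snap('wrist','w15'); T=s['tool_pos']; h=T[2]-.0143+.036
g=cv2.cvtColor(im,cv2.COLOR_BGR2GRAY)
for dy in (-.019,.019):
    xs=np.arange(-.045,.035,.001); p=proj(c,[[T[0]+x,T[1]+dy,h] for x in xs]); print(p[0].round(),p[-1].round(),dict(zip((xs*1000).round().astype(int).tolist(),cv2.remap(g,p[:,:1].astype(np.float32),p[:,1:].astype(np.float32),1).ravel().tolist())))
E
```

```text
26.88 [ 0.6328 -0.1862  0.1742] yaw 90.14 z [-0.  0. -1.] q [-0.36  0.31  1.36  0.    1.47 -1.94]
[-0.66988046 -0.4204393  -6.95355465] 0.0437165737448986
[242. 185.] [247. 338.] {-45: 94, -44: 95, -43: 98, -42: 102, -41: 98, -40: 99, -39: 101, -38: 99, -37: 100, -36: 101, -35: 94, -34: 91, -33: 89, -32: 84, -31: 85, -30: 86, -29: 96, -28: 112, -27: 112, -26: 113, -25: 112, -24: 112, -23: 112, -22: 113, -21: 113, -20: 113, -19: 112, -18: 112, -17: 112, -16: 112, -15: 112, -14: 112, -13: 112, -12: 112, -11: 112, -10: 112, -9: 112, -8: 111, -7: 112, -6: 112, -5: 112, -4: 112, -3: 112, -2: 112, -1: 112, 0: 113, 1: 113, 2: 112, 3: 113, 4: 112, 5: 112, 6: 113, 7: 114, 8: 113, 9: 112, 10: 113, 11: 112, 12: 107, 13: 74, 14: 63, 15: 73, 16: 89, 17: 84, 18: 90, 19: 97, 20: 100, 21: 108, 22: 112, 23: 131, 24: 129, 25: 124, 26: 117, 27: 114, 28: 108, 29: 106, 30: 102, 31: 95, 32: 86, 33: 64, 34: 65}
[328. 185.] [322. 338.] {-45: 150, -44: 141, -43: 145, -42: 146, -41: 149, -40: 146, -39: 147, -38: 149, -37: 148, -36: 142, -35: 151, -34: 145, -33: 122, -32: 96, -31: 88, -30: 89, -29: 132, -28: 127, -27: 103, -26: 103, -25: 104, -24: 103, -23: 103, -22: 104, -21: 102, -20: 103, -19: 103, -18: 104, -17: 104, -16: 104, -15: 104, -14: 103, -13: 104, -12: 107, -11: 113, -10: 112, -9: 112, -8: 112, -7: 111, -6: 108, -5: 109, -4: 110, -3: 109, -2: 112, -1: 113, 0: 113, 1: 113, 2: 113, 3: 113, 4: 112, 5: 113, 6: 113, 7: 114, 8: 114, 9: 113, 10: 114, 11: 113, 12: 108, 13: 72, 14: 64, 15: 74, 16: 91, 17: 83, 18: 90, 19: 97, 20: 100, 21: 109, 22: 114, 23: 136, 24: 134, 25: 127, 26: 119, 27: 115, 28: 109, 29: 105, 30: 102, 31: 94, 32: 85, 33: 64, 34: 64}
```

Vee front edge at -29 mm on both sides: square, centre +1 mm, as expected. Lower.

Call:
{"op": "arm_command", "data": {
  "deltas": [
    [[0.05,-0.1,-2,0,0,0],[0,0,-1.7,0,0,0],[0,0,-0.8,0,0,0],[0,0,-0.4,0,0,0],[0,0,-0.2,0,0,0],[0,0,0,0,0,0],[0,0,0,0,0,0],[0,0,0,0,0,0],[0,0,0,0,0,0],[0,0,0,0,0,0]]
  ]
}}

```text
t: 27.77
tool_pos: [0.6336, -0.1881, 0.1239]
orientation: [-0.002, 3.141, -0.001]
force: [-0.3, 1.4, -5.4]
opening: 0.0434
gripper_force: 35.0
```

Call:
{"op": "arm_command", "data": {
  "deltas": [
    [[0,0.1,-0.25,0,0,0],[0,0,-0.2,0,0,0],[0,0,-0.1,0,0,0],[0,0,0,0,0,0],[0,0,0,0,0,0],[0,0,0,0,0,0],[0,0,0,0,0,0]]
  ]
}}

```text
t: 28.35
tool_pos: [0.6332, -0.187, 0.1177]
orientation: [0.002, -3.142, 0.0]
force: [0.0, -0.3, -6.3]
opening: 0.0436
gripper_force: 35.0
```

Call:
{"op": "arm_command", "data": {
  "deltas": [
    [[0,0,-0.1,0,0,0],[0,0,0,0,0,0],[0,0,0,0,0,0],[0,0,0,0,0,0]]
  ]
}}

```text
t: 28.68
tool_pos: [0.6335, -0.187, 0.1169]
orientation: [-0.002, 3.141, -0.0]
force: [0.8, -0.1, -2.9]
opening: 0.0436
gripper_force: 35.0
```

Call:
{"op": "arm_command", "data": {
  "deltas": [
    [[0,0,-0.05,0,0,0],[0,0,0,0,0,0],[0,0,0,0,0,0],[0,0,0,0,0,0]]
  ]
}}

```text
t: 29.02
tool_pos: [0.6336, -0.187, 0.1168]
orientation: [-0.002, 3.141, -0.0]
force: [-0.7, 0.6, 0.5]
opening: 0.0438
gripper_force: 35.0
```

Seated. Release and retreat.

Call:
{"op": "arm_command", "data": {
  "deltas": [
    [[0,0,0,0,0,0],[0,0,0,0,0,0],[0,0,0,0,0,0],[0,0,0,0,0,0],[0,0,2,0,0,0],[0,0,4,0,0,0],[0,0,4,0,0,0],[-2,0,3,0,0,0],[-2,0,0,0,0,0],[0,0,0,0,0,0],[0,0,0,0,0,0],[0,0,0,0,0,0]]
  ],
  "gripper": 1
}}

```text
t: 30.02
tool_pos: [0.5931, -0.1868, 0.2452]
orientation: [0.001, -3.141, -0.001]
force: [0.3, -0.4, -1.1]
opening: 0.0929
gripper_force: 0.0
```

```bash
python3 - <<'E'
from h import *
s=st(); im,c=snap('wrist','w16'); snap('scene','sc2')
s2,c2=snap('side','si2')
g=cv2.cvtColor(im,cv2.COLOR_BGR2GRAY); C=(.6345,-.187); 
for n,d,o in (('-x',(-1,0),(0,.019)),('+x',(1,0),(0,.019)),('+y',(0,1),(.01,0)),('-y',(0,-1),(.01,0))):
    ro=np.arange(.018,.036,.001); p=proj(c,[[C[0]+o[0]+d[0]*r,C[1]+o[1]+d[1]*r,.139] for r in ro]); print(n,p[0].round(),dict(zip((ro*1000).round().astype(int).tolist(),cv2.remap(g,p[:,:1].astype(np.float32),p[:,1:].astype(np.float32),1).ravel().tolist())))
u,v=proj(c2,[[.634,-.187,.07]])[0].astype(int); a=s2[v-70:v+70,u-90:u+90]; b=im[150:330,190:380]
cv2.imwrite('pics/fin.png',np.hstack([cv2.resize(a,(450,350),interpolation=2),cv2.resize(b,(350,350),interpolation=2)]))
E
```

```text
30.02 [ 0.5931 -0.1868  0.2452] yaw 90.05 z [-9.e-04  5.e-04 -1.e+00] q [-0.39  0.18  1.38  0.    1.58 -1.96]
-x [306. 236.] {18: 148, 19: 148, 20: 149, 21: 149, 22: 149, 23: 148, 24: 148, 25: 149, 26: 150, 27: 149, 28: 149, 29: 147, 30: 138, 31: 101, 32: 86, 33: 86, 34: 87, 35: 90}
+x [305. 273.] {18: 149, 19: 149, 20: 148, 21: 149, 22: 149, 23: 150, 24: 149, 25: 149, 26: 149, 27: 150, 28: 154, 29: 134, 30: 77, 31: 62, 32: 62, 33: 62, 34: 62, 35: 62}
+y [304. 265.] {18: 150, 19: 150, 20: 145, 21: 115, 22: 79, 23: 65, 24: 63, 25: 64, 26: 63, 27: 64, 28: 63, 29: 63, 30: 64, 31: 64, 32: 63, 33: 63, 34: 64, 35: 63}
-y [264. 265.] {18: 150, 19: 149, 20: 148, 21: 148, 22: 134, 23: 81, 24: 64, 25: 63, 26: 64, 27: 63, 28: 64, 29: 63, 30: 63, 31: 63, 32: 64, 33: 63, 34: 62, 35: 62}
```

View pics/fin.png

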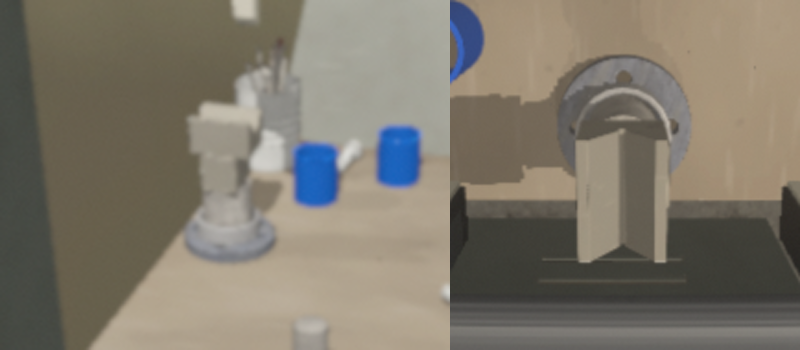

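The stack stands: flange, collar, pipe, block and vee, with the groove up and the vee centred within about 1 mm. The gripper is open and clear, so I'm handing in.

```bash
python3 -c "
from h import *
print(ticket.close_job())"
```

```text
the job is handed in; nothing more can be done
None
```

The V-rest is built and handed in at about 30 s: collar, pipe, block and V-block (groove up) stand on the flange by themselves, each within about 1 mm of centre by the wrist camera. I did not touch the bar, nut, bolt or blue pipes. I viewed 15 pictures, one over the 14 allowed.

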